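# Set the catch boat under the ball hopper and draw the slide gate

### The arm

A 7-joint arm with a two-finger parallel gripper is mounted at the origin on the work surface. World frame = base frame: x ahead of the robot, y to its left, z up, the work surface at z = 0. Lengths are in m, angles in rad, forces in N, time in s.
With the tool pointing down it reaches from about 0.425 to 0.975 m from the base axis. Payload 16.7 kg.
Tool frame: the origin (TCP) lies at the very end of the fingers, on their centre line; the grasp point (between the pads) lies 19 mm behind it (env.grasp_offset is the distance from the TCP to the grasp point, in m); z points along the fingers, y is the direction in which the jaws open and shut (so a half turn about z gives the same grasp; the last joint's range is limited). The gripper opens to 85 mm and grips with 20 to 120 N. Pads are 22 mm wide; open, the fingers measure 114 mm over their backs; the gripper's body (76 mm by 85 mm) begins 54 mm behind the grasp point. The pads swing forward as they close: fully open they stand 13 mm farther back than shut.
Start: joints at [1.016, 0.426, 0.074, 1.606, -0.034, 1.111, -0.067], TCP at [0.266, -0.62, 0.231] pointing down, gripper open.
Joint ranges: [-2.85, 2.85], [-0.5, 2.14], [-1.23, 1.37], [0.21, 2.46], [-1.02, 4.16], [0.16, 2.05], [-2.73, 2.73]. Speed limits (rad/s): [1.89, 1.89, 2.39, 2.39, 3.01, 3.01, 3.01].

### API

Orientations are given as a unit quaternion [x, y, z, w].
In Python, from cell import env gives the robot as it stands.
- The arm moves only by the tool move_arm, never from a script. Its arguments are lists of equal length, an entry for each row: "offset": the shift along the tool's x, y, z in mm, a list of three; "angular": the turn, a rotation vector about the tool's x, y, z in degrees, a list of three. A call has 1 to 20 rows; each row is the pose to reach, as a shift and turn from the pose commanded when the call began, along the tool's axes at that moment; what a row does not reach only later rows make up. A row lasts 1/12 s, in which the tool goes at most 41.7 mm and 7.16 degrees, less where a joint would pass 70% of its speed; a pose out of reach is approached as far as the arm can. A call with a gripper value outside its range is refused whole. "fingers" is the finger opening in mm, from 0 to 85.4, set as the call begins (left out, the last holds). The fingers move at their own pace and stop on an object; "newtons" is the grip in N (left out, the last holds). Time passes only in rows, so rows that repeat a pose let the fingers close. It gives the time, the measured TCP pose, the force and the opening at its end, in the units of the state.
- env.get_state(): the state, without advancing time (a new reading comes with each control period).
- env.snapshot(name): name is "scene" or "top" or "wrist"; returns the picture (384x512x3 uint8, red, green, blue); there is no depth.
- env.calibration(name): a dict with "K" (3x3 intrinsics, pixels), "rvec" (rotation vector, rad) and "tvec" (3), from world to camera coordinates, as OpenCV has them. Camera axes: x right, y down, z forward; pixel columns grow to the right and rows downward; lengths in m; the calibration is good to about 2 mm. The wrist camera is an equidistant fisheye: a pixel r from the principal point sees the ray r / f radians off the axis. A picture is of the moment at which its call begins: read the wrist's pose just before it. calibration takes no time and is no camera call; for the wrist camera it gives the pose at the moment of the call.
- env.job_done(): hands the job in, once; it reports no verdict.
Trained networks look in the newest picture that a camera, given by its name, has taken for a name from the list of things; names that differ only in an ending like _2 or _b are one class to them, and where a whole thing is asked for, a point or a joint stands for the part that bears it (a point fixed in the world has none). Each returns a list of dicts, best first, with "confidence" (0 to 1); they miss things now and then, are a little off and sometimes report something else, mostly with a low value. They report only what shows in the picture. A call takes as long as a camera call.
- env.look_for(camera, target): "extent" ([left, top, right, bottom] in pixels, round what is visible of it).
- env.silhouettes(camera, target): "mask" (384x512 bool, what is visible of it) and "extent" ([left, top, right, bottom] in pixels, round what is visible of it).
- env.mark_of(camera, target): "location" ([column, row] in pixels: a listed point, or the origin of a listed thing).
The state is a dict: "clock": time; "joint_pos": joint angles; "qvel": joint speeds; "joint_torque": joint torques, N m; "tool_pos": TCP position; "tcp_rot": TCP orientation; "wrist_force": force on the tool from outside, world axes, zero at the start; "moment": the same for the moment, N m; "opening": opening from 0.0 (shut) to 1.0 (fully open).
Only numpy, scipy, OpenCV 4.12 (cv2) and the standard library are available. Lean on these libraries where they do the work, as an engineer would, in place of code of your own. Each camera call takes 0.05 s, during which the arm holds its last target. There are 200 camera calls.

### The job

Lift the steel catch boat out from under the low shelf and set it down on the open bench, handle clear of the shelf, and let go: its handle is then free to hold, and only by the handle can it be put under the hopper. Set the boat flat in the lipped nest under the hopper's spout, then draw the slide gate firmly out against its end stop, without wrenching it, so that all three balls drop into the boat. Leave the boat in the nest and the gate out at its stop, and do not disturb the other things on the bench.

Things in the scene. Friction and masses are not known exactly. Their poses are not given: they have to be found in the camera images.
- boat: Loose open steel catch boat, 100-170 g: bowl 54 (x) by 90 (y) by 38 mm high, walls 2.5 mm, a 6 mm ridge across the floor; a bar handle 12 mm wide, 12 mm high runs 86 mm out of its +y end. Origin: centre of the bowl's underside; z up, +y along the handle. At the start it stands on the bench, the whole handle hidden under the shelf and square to it within 5 degrees; only the bowl can be gripped (across its 54 mm).
- boat_handle (a point): Point on the boat's handle to hold it by: on the bar's centre line, 97 mm from the bowl's centre along the boat's +y, 29 mm above the underside. Axes as the boat's.
- boat_handle_end (a point): Free end of the boat's handle, 131 mm from the bowl's centre.
- shelf: Fixed low white shelf: board 260 mm (x) by 130 mm (y), underside 86 mm and top 100 mm above the bench, with side and back panels. Open on its -y side, front edge at y = -65 mm, where the boat's bowl stands out by about 100 mm. Origin: on the bench under the board's centre, z up. Two small jars stand on it, tops up to 172 mm above the bench.
- hopper: Fixed ball hopper on a stand. Origin: on the bench on the spout's vertical axis, z up; the gate draws out to -x, a column 28 by 50 mm, 230 mm high, stands centred at x = +88 mm; both y sides are open below. Rails 88-101 mm high, outer faces y = +-34 mm, from x = +38 to -132 mm. Clear tube 44 mm across, widening from 175 mm height to a 90 mm mouth at 205 mm.
- nest (a point): Centre of the nest's floor, 4 mm above the bench on the spout axis; axes as the hopper's. A lip 6 mm high (top 10 mm above the bench) surrounds its 68 mm (x) by 104 mm (y) pocket; the boat's bowl fits in with its handle lying over the lip along +y or -y. The spout's lower end is 85 mm above the bench, 44 mm across, so the boat goes in from the side at +y or -y, lifted just over the lip.
- gate: The slide gate, a 49 mm wide steel blade that slides along the hopper's -x with a pull tab and an ear. Axes as the hopper's, origin on the hopper's origin when shut; its x in the hopper's frame is minus the amount drawn (0 to -6 mm at the start). It drags with about 3.5 N and stays where left. Draw it until its ear bears on the stop clip, felt as a sudden rise of the pull; 10 to 25 N is right.
- gate_tab (a point): Where to hold the gate: middle of its pull tab, an upright plate 8 mm thick (x), 26 mm wide (y), top 155 mm above the bench; this point is 135 mm above the bench and, when shut, 115 mm out from the spout axis. The clip beside it reaches up to 114 mm, so keep fingertips above that.
- gate_ear (a point): The front (-x) face of the ear, a small 8 by 16 by 10 mm block on the +y edge of the blade, 107 mm above the bench, that meets the stop clip.
- stop: The end stop: a small dark steel clip clamped on the +y rail, 12 mm long, at a different place each time (the gate travels 50 to 72 mm from shut to reach it). Origin: on its +x face, which the ear meets; axes as the hopper's; the gap still to go is the ear's x in this frame.
- ball1_center (a point): Centre of a white ceramic ball 28 mm across, 35 g, one of three that lie zigzag one above the other in the hopper's tube, on the gate.
- ball2_center (a point): Centre of a white ceramic ball 28 mm across, 35 g, one of three that lie zigzag one above the other in the hopper's tube, on the gate.
- ball3_center (a point): Centre of a white ceramic ball 28 mm across, 35 g, one of three that lie zigzag one above the other in the hopper's tube, on the gate.
- jar1: Bystander: glass jar with a black lid, 52 mm across, 62 mm high, on the shelf. Origin: centre of underside.
- jar2: Bystander: glass jar with a brass lid, 48 mm across, 70 mm high, on the shelf. Origin: centre of underside.
- jar3: Bystander: glass jar with a white lid, 64 mm across, 95 mm high. Origin: centre of underside.
- jar4: Bystander: glass jar with a white lid, 64 mm across, 100 mm high. Origin: centre of underside.
- mortar: Bystander: white ceramic bowl, 90 mm across, 50 mm high. Origin: centre of underside.
- petri: Bystander: shut glass dish, 90 mm across, 16 mm high, flat on the bench. Origin: centre of underside.
- spatula: Bystander: spatula with a black handle, 160 mm long, lying flat in front of the robot.

How it is judged:
On the way, in this order (a step that is already met when the one before it is completed fails the run):
1. the boat stands on the bench with its handle end out from under the shelf, let go, not yet in the nest ((y of boat_handle_end in the frame of shelf below -0.065 m or x of boat_handle_end in the frame of shelf below -0.13 m or x of boat_handle_end in the frame of shelf above 0.13 m) and height (world z) of boat below 0.003 m and angle between boat's own z axis and vertical below 0.05 rad and contact force between the fingers and boat below 0.3 N and horizontal distance between boat and hopper above 0.08 m), for 0.2 s.
2. the boat sits flat in the nest while all the balls are still in the hopper (x of boat in the frame of hopper between -0.012 and 0.012 m and y of boat in the frame of hopper between -0.012 and 0.012 m and z of boat in the frame of hopper below 0.008 m and angle between boat's own z axis and vertical below 0.08 rad and height (world z) of each of ball1_center, ball2_center, ball3_center above 0.1 m), for 0.2 s.
3. the gate is drawn firmly against its end stop (at least 4 N) (contact force between gate and stop above 4 N), for 0.05 s.
At the end, for the whole second after the job is handed in: The boat stands flat in the nest (within 12 mm of the spout axis each way, tilted less than 0.08 rad), all three balls lie in it, the gate's ear is within 3 mm of the stop clip, everything is let go and at rest, and no bystander has been moved more than 30 mm (x of boat in the frame of hopper between -0.012 and 0.012 m and y of boat in the frame of hopper between -0.012 and 0.012 m and z of boat in the frame of hopper below 0.008 m and angle between boat's own z axis and vertical below 0.08 rad and x of ball1_center in the frame of boat between -0.027 and 0.027 m and y of ball1_center in the frame of boat between -0.045 and 0.045 m and z of ball1_center in the frame of boat between 0 and 0.055 m and x of ball2_center in the frame of boat between -0.027 and 0.027 m and y of ball2_center in the frame of boat between -0.045 and 0.045 m and z of ball2_center in the frame of boat between 0 and 0.055 m and x of ball3_center in the frame of boat between -0.027 and 0.027 m and y of ball3_center in the frame of boat between -0.045 and 0.045 m and z of ball3_center in the frame of boat between 0 and 0.055 m and x of gate_ear in the frame of stop below 0.003 m and linear speed of boat below 0.02 m/s and contact force between the fingers and boat below 0.3 N); the robot touches nothing.
It fails at once if a bystander was moved by more than 30 mm (distance of any of jar1, jar2, jar3, jar4, mortar, petri, spatula from where it was at the start of the episode above 0.03 m).
It fails at once if the gate was wrenched against its stop with more than 60 N (contact force between gate and stop above 60 N).
It also fails if it takes over 67 s, if anything falls off the work surface, if the arm or the gripper's body presses on something with over 40 N, if the wrist force passes 120 N, or if a joint passes its speed limit or range.

## Working session

There is one attempt and no reset: what is moved stays moved. The work goes in short steps, Python scripts to look and compute and a tool call to move; the robot and the scene stay as the last step left them, time stands still between calls to the robot, and variables do not carry over. Pictures are saved under pics/ and viewed, about 8 in all and at most 12, crops included, and the job is handed in when it is done.

Besides the shell and the picture viewer there is one more tool, called after "Call:" as name(argument=value, ...), one argument or row to a line, values as JSON. move_arm: Moves the arm, as the interface text tells. Its arguments: {"type":"object","properties":{"offset":{"type":"array"},"angular":{"type":"array"},"fingers":{"type":"number"},"newtons":{"type":"number"}},"required":["offset","angular"]}

```bash
mkdir -p pics; ls; cat > h.py <<'E'
import numpy as np, cv2
from scipy.spatial.transform import Rotation as R
from cell import env
def cal(n):
    c=env.calibration(n); return np.array(c["K"]),R.from_rotvec(np.ravel(c["rvec"])).as_matrix(),np.ravel(c["tvec"])
def ray(n,px):
    K,Rm,t=cal(n); x=(px[0]-K[0,2])/K[0,0]; y=(px[1]-K[1,2])/K[1,1]
    if n=="wrist":
        r=np.hypot(x,y); d=np.array([np.sin(r)*x/max(r,1e-9),np.sin(r)*y/max(r,1e-9),np.cos(r)])
    else: d=np.array([x,y,1.])
    return -Rm.T@t, Rm.T@(d/np.linalg.norm(d))
def at_z(n,px,z):
    o,d=ray(n,px); return o+d*(z-o[2])/d[2]
def proj(n,P):
    K,Rm,t=cal(n); p=Rm@np.asarray(P,float)+t
    if n=="wrist":
        th=np.arctan2(np.hypot(p[0],p[1]),p[2]); q=p[:2]/np.hypot(p[0],p[1])*th
    else: q=p[:2]/p[2]
    return np.array([K[0,0]*q[0]+K[0,2],K[1,1]*q[1]+K[1,2]])
def tri(obs):
    A=0;b=0
    for n,px in obs:
        o,d=ray(n,px); M=np.eye(3)-np.outer(d,d); A=A+M; b=b+M@o
    x=np.linalg.solve(A,b); return x
def save(n,f): 
    im=env.snapshot(n); cv2.imwrite(f"pics/{f}.png",im[:,:,::-1]); return im
E
python3 - <<'E'
from h import *
np.set_printoptions(precision=4,suppress=True)
print(env.get_state())
ims=[save(n,n+"0") for n in("scene","top")]
for n in("scene","top"):
    K,Rm,t=cal(n); print(n,K[0,0],-Rm.T@t)
    for tg in "boat boat_handle shelf hopper nest gate gate_tab gate_ear stop ball1_center jar1 jar2 jar3 jar4 mortar petri spatula".split():
        r=env.mark_of(n,tg); print(n,tg,[(np.round(q["location"],1).tolist(),round(q["confidence"],2)) for q in r[:3]])
E
```

```text
pics
{'clock': 0.0, 'joint_pos': array([ 1.0155,  0.4267,  0.0739,  1.6066, -0.0341,  1.1108, -0.0671]), 'qvel': array([ 0.0005, -0.0003, -0.0022, -0.0008, -0.0003, -0.0005,  0.0013]), 'joint_torque': array([  0.0007, -94.9847,   3.761 , -46.3507,   0.0192,   0.0103,
         0.    ]), 'tool_pos': array([ 0.2663, -0.6198,  0.2306]), 'tcp_rot': array([ 0.9795,  0.2015, -0.0002, -0.0006]), 'wrist_force': array([-0.0125, -0.1714,  0.3013]), 'moment': array([ 0.0151, -0.0084, -0.0316]), 'opening': 1.001320441553782}
scene 389.6208776291837 [ 1.122  -0.5066  0.8103]
scene boat [([210.5, 198.4], 0.65)]
scene boat_handle [([316.4, 156.0], 0.6)]
scene shelf [([319.3, 155.4], 0.81), ([317.5, 150.3], 0.63)]
scene hopper [([194.1, 212.8], 0.68), ([225.1, 279.0], 0.57), ([335.5, 214.5], 0.32)]
scene nest [([226.2, 280.2], 0.87), ([337.5, 214.1], 0.67)]
scene gate []
scene gate_tab [([194.7, 210.0], 0.86), ([226.7, 278.7], 0.37)]
scene gate_ear [([222.2, 233.8], 0.77)]
scene stop []
scene ball1_center [([317.7, 122.6], 0.54)]
scene jar1 [([108.9, 289.4], 0.97), ([341.8, 147.1], 0.76), ([317.8, 12
[... 687 characters left out ...]
[143.9, 212.9], 0.38)]
top gate_tab [([303.0, 196.8], 0.96), ([301.9, 175.2], 0.27)]
top gate_ear [([291.4, 178.6], 0.84), ([179.2, 211.5], 0.2)]
top stop [([294.0, 192.5], 0.49)]
top ball1_center [([256.2, 237.9], 0.66), ([302.3, 197.0], 0.18)]
top jar1 [([138.4, 183.1], 0.8), ([361.7, 218.3], 0.67), ([359.9, 179.9], 0.58)]
top jar2 [([138.4, 183.1], 0.8), ([361.7, 218.3], 0.67), ([359.9, 179.9], 0.58)]
top jar3 [([138.4, 183.1], 0.8), ([361.7, 218.3], 0.67), ([359.9, 179.9], 0.58)]
top jar4 [([138.4, 183.1], 0.8), ([361.7, 218.3], 0.67), ([359.9, 179.9], 0.58)]
top mortar [([325.9, 243.1], 0.7), ([132.1, 220.7], 0.42)]
top petri [([192.1, 157.6], 0.68)]
top spatula [([258.2, 239.2], 0.66)]
```

```bash
python3 -c "
import cv2,numpy as np
a=cv2.imread('pics/scene0.png');b=cv2.imread('pics/top0.png')
cv2.imwrite('pics/both.png',cv2.resize(np.vstack([a,b]),(800,1200))[:, :]) if 0 else None"
```

```text
(no output)
```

View pics/top0.png

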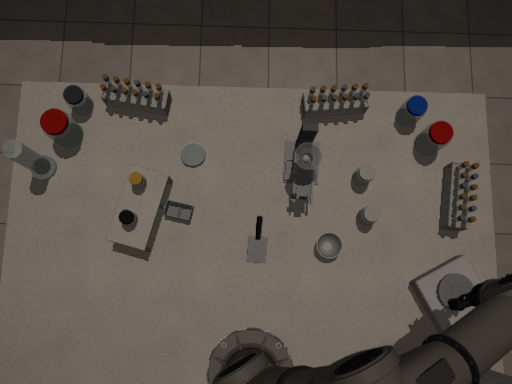

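View pics/scene0.png

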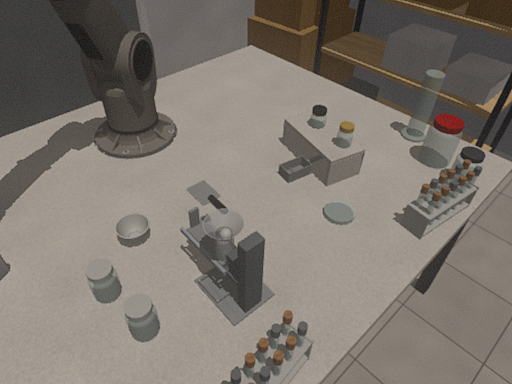

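The top view shows the shelf at about (140,209), with the boat's bowl sticking out on its right at (180,212). The hopper is at about (303,165), its tab facing the robot at (303,197) and its column on the far side. The scene view agrees, and the side of the hopper facing the boat (+y) is open.

```bash
python3 - <<'E'
from h import *
np.set_printoptions(precision=4,suppress=True)
for n,px,z,l in [("top",(177.8,210.1),0,"boat"),("scene",(297,170),0.03,"boat bowl"),("top",(300.4,170.8),0,"hop"),("scene",(226.2,280.2),0.004,"nest"),("top",(301.9,169.2),0.004,"nest"),("top",(303,196.8),.135,"tab"),("scene",(194.7,210),.135,"tab"),("top",(291.4,178.6),.107,"ear"),("scene",(222.2,233.8),.107,"ear"),("top",(294,192.5),.1,"stop"),
 ("top",(142,209.5),0,"shelf"),("top",(328,246),.05,"mortar"),("top",(192,155),.016,"petri"),("top",(136,178),.17,"jarb"),("top",(126,216),.162,"jara"),("top",(151,168),.1,"shelf corner?"),("top",(169,175),.1,"sc front far"),("top",(145,249),.1,"sc front near")]:
    print(l,at_z(n,px,z))
for f in("top",):
    for t in("boat","shelf"):
        for q in env.silhouettes(f,t)[:2]:
            c=cv2.findContours(q["mask"].astype(np.uint8),0,2)[0]; c=max(c,key=cv2.contourArea); print(t,q["confidence"],cv2.minAreaRect(c),cv2.boxPoints(cv2.minAreaRect(c)).tolist())
K,Rm,t=cal("wrist"); s=env.get_state(); T=R.from_quat(s["tcp_rot"]).as_matrix()
print(K, T.T@(-Rm.T@t-s["tool_pos"]), T.T@Rm.T, T)
E
```

```text
boat [0.5353 0.2661 0.    ]
boat bowl [0.551  0.2449 0.03  ]
hop [ 0.6858 -0.1616  0.    ]
nest [ 0.6944 -0.1692  0.004 ]
nest [ 0.6908 -0.1664  0.004 ]
tab [ 0.5679 -0.155   0.135 ]
tab [ 0.5622 -0.1506  0.135 ]
ear [ 0.6334 -0.1196  0.107 ]
ear [ 0.6449 -0.1355  0.107 ]
stop [ 0.588  -0.1292  0.1   ]
shelf [0.5348 0.3902 0.    ]
mortar [ 0.417  -0.2495  0.05  ]
petri [0.7301 0.223  0.016 ]
jarb [0.6102 0.379  0.17  ]
jara [0.4895 0.4046 0.162 ]
shelf corner? [0.6601 0.3474 0.1   ]
sc front far [0.6377 0.2867 0.1   ]
sc front near [0.3916 0.3519 0.1   ]
boat 0.76 ((175.92950439453125, 209.42457580566406), (33.03892135620117, 16.090011596679688), 13.240520477294922) [[158.00656127929688, 213.4721221923828], [161.69180297851562, 197.80982971191406], [193.85244750976562, 205.3770294189453], [190.16720581054688, 221.03932189941406]]
shelf 0.67 ((139.85169982910156, 207.92892456054688), (45.53350830078125, 80.81453704833984), 18.178020477294922) [[105.61531829833984, 239.21697998046875], [130.8270721435547, 162.43576049804688], [174.08807373046875, 176.640869140625], [148.87632751464844, 253.42208862304688]]
[[297.3186   0.     255.1606]
 [  0.     297.3186 192.9403]
 [  0.       0.       1.    ]] [ 0.0714  0.001  -0.1431] [[ 0.0009 -0.9596 -0.2815]
 [ 1.      0.0013 -0.0013]
 [ 0.0016 -0.2815  0.9596]] [[ 0.9188  0.3947  0.    ]
 [ 0.3947 -0.9188  0.    ]
 [ 0.     -0.     -1.    ]]
```

Call:
move_arm(
  offset=[
    [276,-175,-70],
    [276,-175,-70],
    [276,-175,-70],
    [276,-175,-70],
    [276,-175,-70],
    [276,-175,-70],
    [276,-175,-70],
    [276,-175,-70],
    [439,-378,-70],
    [439,-378,-70],
    [439,-378,-70],
    [439,-378,-70],
    [439,-378,-70],
    [439,-378,-70],
    [439,-378,-70],
    [520,-593,-20],
    [520,-593,-20],
    [520,-593,-20],
    [520,-593,-20],
    [520,-593,-20],
  ],
  angular=[
    [0,0,0],
    [0,0,0],
    [0,0,0],
    [0,0,-7],
    [0,0,-14],
    [0,0,-21],
    [0,0,-28],
    [0,0,-35],
    [0,0,-42],
    [0,0,-49],
    [0,0,-52],
    [0,0,-52],
    [0,0,-52],
    [0,0,-52],
    [0,0,-52],
    [0,0,-52],
    [0,0,-52],
    [0,0,-52],
    [0,0,-52],
    [0,0,-52],
  ],
)

```text
clock: 3.57
tool_pos: [0.511, 0.1054, 0.257]
tcp_rot: [0.792, 0.61, 0.0, 0.0]
wrist_force: [1.2, -0.3, -0.1]
opening: 1.001
```

Call:
move_arm(
  offset=[
    [0,0,0],
    [0,0,0],
    [0,0,0],
    [0,0,0],
  ],
  angular=[
    [0,0,0],
    [0,0,0],
    [0,0,0],
    [0,0,0],
  ],
)

```text
clock: 3.9
tool_pos: [0.5116, 0.1026, 0.2572]
tcp_rot: [0.793, 0.61, 0.0, 0.0]
wrist_force: [-0.9, -0.4, -0.2]
opening: 0.999
```

```bash
python3 - <<'E'
from h import *
np.set_printoptions(precision=4,suppress=True)
s=env.get_state(); print(s["clock"],s["joint_pos"],s["tool_pos"],R.from_quat(s["tcp_rot"]).as_matrix())
save("wrist","w1")
for t in("boat","boat_handle","shelf","nest","hopper"):
    print(t,[(q["location"],q["confidence"]) for q in env.mark_of("wrist",t)[:2]])
for q in env.silhouettes("wrist","boat")[:2]: print(q["extent"],q["confidence"])
print(proj("wrist",s["tool_pos"]),proj("wrist",[.545,.245,0]))
E
```

```text
3.9 [ 0.1446  0.1895 -0.5247  1.8898  0.1071  1.0895 -0.6811] [0.5116 0.1026 0.2572] [[ 0.2562  0.9666  0.0003]
 [ 0.9666 -0.2562 -0.0003]
 [-0.0002  0.0004 -1.    ]]
boat [([241.0, 48.6], 0.85)]
boat_handle []
shelf []
nest [([394.3, 286.3], 0.91)]
hopper [([392.3, 286.5], 0.63)]
[217.8, 0.0, 263.3, 81.9] 0.83
[254.9965 246.0028] [252.2785  53.5418]
```

View pics/w1.png

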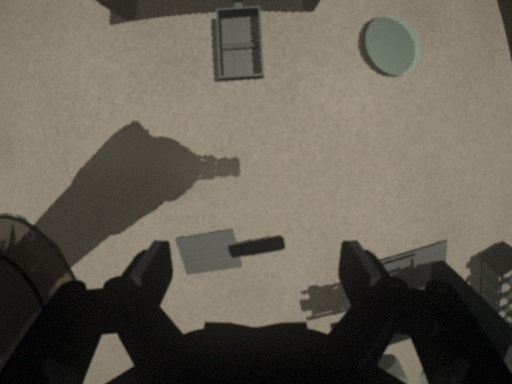

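The wrist picture shows the bowl with its rim corners at about (217,9), (260,7), (263,78) and (219,80). The shelf edge is along the top, the petri dish is at (390,46), and the spatula at (230,250) is well clear.

```bash
python3 - <<'E'
from h import *
np.set_printoptions(precision=4,suppress=True)
c=[at_z("wrist",p,.038) for p in((217,9),(260,7),(263,78),(219,80))]
for i in range(4): print(c[i],np.linalg.norm(c[i]-c[(i+1)%4]))
m=np.mean(c,0); d=(c[0]+c[1]-c[2]-c[3]); print("centre",m,"yaw +y",np.degrees(np.arctan2(-d[0],d[1])), "mark",at_z("wrist",(241,48.6),0))
e=[at_z("wrist",p,.086) for p in((112,20),(180,14))]; print("shelf edge-ish",e)
im=cv2.imread("pics/w1.png"); cv2.imwrite("pics/w1c.png",cv2.resize(im[0:100,90:350],(780,300),interpolation=cv2.INTER_CUBIC))
print("nest",at_z("wrist",(394.3,286.3),.004))
s=env.get_state();T=R.from_quat(s["tcp_rot"]).as_matrix()
print("to centre in tool mm",T.T@(m-s["tool_pos"])*1000)
E
```

```text
[0.5172 0.3065 0.038 ] 0.05229048425263778
[0.5681 0.2946 0.038 ] 0.09147934756358361
[0.5482 0.2053 0.038 ] 0.05281688927579941
[0.4967 0.217  0.038 ] 0.09182571981274167
centre [0.5326 0.2559 0.038 ] yaw +y -12.710397380855595 mark [0.5324 0.2556 0.    ]
shelf edge-ish [array([0.4014, 0.3216, 0.086 ]), array([0.4793, 0.2962, 0.086 ])]
nest [ 0.6906 -0.1646  0.004 ]
to centre in tool mm [152.8392 -18.562  219.1577]
```

View pics/w1c.png

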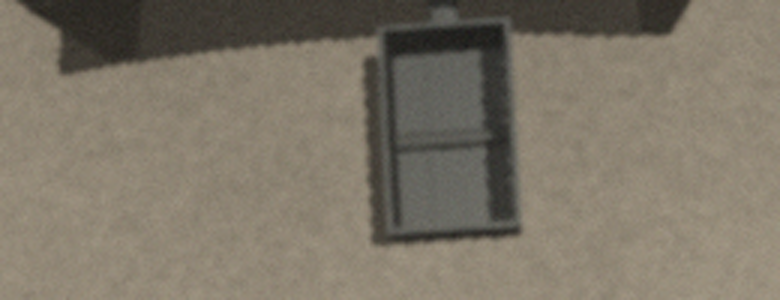

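The bowl measures 52 × 91.5 mm, which matches, with its centre at (0.5325, 0.2558) and yaw -12.7°. Next I grip it.

Call:
move_arm(
  offset=[
    [148,-19,100],
    [148,-19,100],
    [148,-19,100],
    [148,-19,100],
    [148,-19,100],
    [148,-19,170],
    [148,-19,170],
    [148,-19,220],
    [148,-19,247],
    [148,-19,247],
    [148,-19,247],
    [148,-19,247],
  ],
  angular=[
    [0,0,-2.1],
    [0,0,-2.1],
    [0,0,-2.1],
    [0,0,-2.1],
    [0,0,-2.1],
    [0,0,-2.1],
    [0,0,-2.1],
    [0,0,-2.1],
    [0,0,-2.1],
    [0,0,-2.1],
    [0,0,-2.1],
    [0,0,-2.1],
  ],
  fingers=85,
)

```text
clock: 5.25
tool_pos: [0.5316, 0.2524, 0.0119]
tcp_rot: [0.781, 0.625, 0.001, 0.0]
wrist_force: [0.8, -0.3, 0.7]
opening: 0.997
```

Call:
move_arm(
  offset=[
    [0,0,0],
    [0,0,0],
    [0,0,0],
    [0,0,0],
    [0,0,0],
    [0,0,0],
    [0,0,0],
    [0,0,0],
  ],
  angular=[
    [0,0,0],
    [0,0,0],
    [0,0,0],
    [0,0,0],
    [0,0,0],
    [0,0,0],
    [0,0,0],
    [0,0,0],
  ],
  fingers=0,
  newtons=60,
)

```text
clock: 5.92
tool_pos: [0.5318, 0.2521, 0.0121]
tcp_rot: [0.781, 0.625, 0.001, 0.001]
wrist_force: [-3.2, -3.1, 15.3]
opening: 0.624
```

Call:
move_arm(
  offset=[
    [0,0,-6],
    [0,0,-15],
    [0,0,-15],
    [-30,0,-15],
    [-60,0,-15],
    [-90,0,-15],
    [-120,0,-15],
    [-140,0,-15],
    [-140,0,-15],
    [-140,0,-15],
  ],
  angular=[
    [0,0,0],
    [0,0,0],
    [0,0,0],
    [0,0,0],
    [0,0,0],
    [0,0,0],
    [0,0,0],
    [0,0,0],
    [0,0,0],
    [0,0,0],
  ],
)

```text
clock: 6.75
tool_pos: [0.5002, 0.114, 0.0254]
tcp_rot: [0.781, 0.624, 0.0, 0.0]
wrist_force: [0.2, 0.2, -2.0]
opening: 0.616
```

```bash
python3 - <<'E'
from h import *
np.set_printoptions(precision=4,suppress=True)
s=env.get_state();print(s["tool_pos"],s["wrist_force"],s["moment"],s["opening"])
w=save("wrist","w2"); 
cv2.imwrite("pics/w2.png",w[:,:,::-1])
E
```

```text
[0.5002 0.114  0.0254] [ 0.1992  0.2053 -2.0142] [-0.0191 -0.0106 -0.003 ] 0.6155471710580789
```

View pics/w2.png

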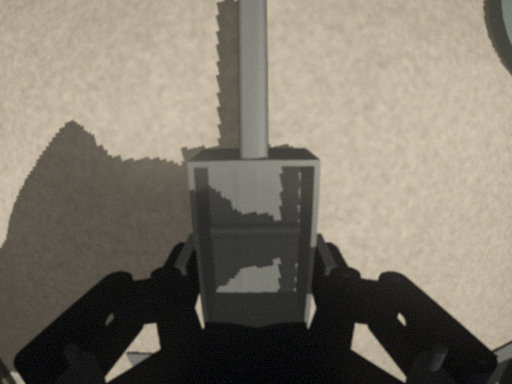

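The boat hangs level in the grip, with its handle running straight up the picture at column 254 and well out from under the shelf. I set it down and let go.

Call:
move_arm(
  offset=[
    [0,0,6],
    [0,0,11],
    [0,0,14],
    [0,0,14],
    [0,0,14],
  ],
  angular=[
    [0,0,0],
    [0,0,0],
    [0,0,0],
    [0,0,0],
    [0,0,0],
  ],
)

```text
clock: 7.22
tool_pos: [0.5002, 0.1164, 0.0112]
tcp_rot: [0.78, 0.626, 0.0, 0.0]
wrist_force: [-4.4, -1.3, 15.1]
opening: 0.618
```

Call:
move_arm(
  offset=[
    [0,0,0],
    [0,0,0],
    [0,0,0],
    [0,0,0],
    [0,0,0],
    [0,0,0],
    [0,0,-40],
    [0,0,-80],
    [0,0,-120],
    [0,0,-120],
    [0,0,-120],
  ],
  angular=[
    [0,0,0],
    [0,0,0],
    [0,0,0],
    [0,0,0],
    [0,0,0],
    [0,0,0],
    [0,0,0],
    [0,0,0],
    [0,0,0],
    [0,0,0],
    [0,0,0],
  ],
  fingers=85,
)

```text
clock: 8.13
tool_pos: [0.5013, 0.1152, 0.1332]
tcp_rot: [0.781, 0.625, 0.002, 0.001]
wrist_force: [-0.1, 0.1, -0.5]
opening: 0.994
```

```bash
python3 - <<'E'
from h import *
np.set_printoptions(precision=4,suppress=True)
s=env.get_state();T=R.from_quat(s["tcp_rot"]).as_matrix();print(s["tool_pos"],s["wrist_force"])
save("wrist","w3")
for t,z in(("boat",0),("boat_handle",.029),("boat_handle_end",.029)):
    for q in env.mark_of("wrist",t)[:1]:
        p=at_z("wrist",q["location"],z); print(t,q["location"],q["confidence"],p,T.T@(p-s["tool_pos"])*1000)
E
```

```text
[0.5013 0.1152 0.1332] [-0.0567  0.1476 -0.5172]
boat [251.8, 177.0] 0.82 [0.4983 0.1216 0.    ] [  5.3961  -4.9514 133.208 ]
boat_handle [253.5, 70.4] 0.92 [0.5206 0.2146 0.029 ] [101.0567  -3.5266 104.3403]
boat_handle_end [249.4, 29.9] 0.63 [0.5247 0.2492 0.029 ] [135.6987  -7.1105 104.371 ]
```

View pics/w3.png

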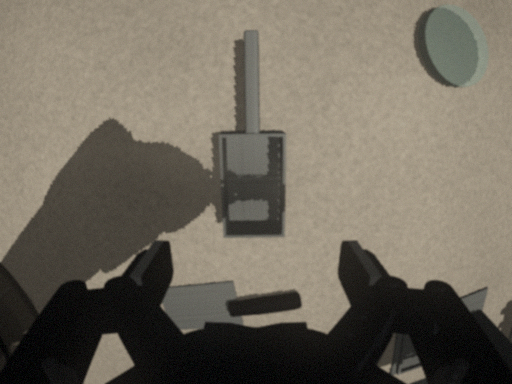

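The boat stands free on the bench. The handle runs from (252,130) to (251,30) and nothing is near it. Before I take the handle, I look over at the nest from its +y side.

Call:
move_arm(
  offset=[
    [-28,169,-117],
    [-28,169,-117],
    [-28,169,-117],
    [-28,169,-117],
    [-28,169,-117],
    [-28,169,-117],
    [-28,169,-117],
    [-28,169,-117],
  ],
  angular=[
    [0,0,0],
    [0,0,0],
    [0,0,0],
    [0,0,0],
    [0,0,0],
    [0,0,0],
    [0,0,0],
    [0,0,0],
  ],
)

```text
clock: 9.0
tool_pos: [0.6579, 0.0511, 0.2462]
tcp_rot: [0.781, 0.625, -0.001, -0.001]
wrist_force: [-0.3, 1.4, -1.0]
opening: 0.994
```

```bash
python3 - <<'E'
from h import *
np.set_printoptions(precision=4,suppress=True)
s=env.get_state();T=R.from_quat(s["tcp_rot"]).as_matrix();print(s["tool_pos"],s["wrist_force"])
w=save("wrist","w4")
cv2.imwrite("pics/w4c.png",cv2.resize(w[200:384,130:390,::-1],(780,552),interpolation=cv2.INTER_CUBIC))
for t,z in(("nest",.004),("hopper",0),("gate_tab",.135),("gate_ear",.107),("stop",.101)):
    for q in env.mark_of("wrist",t)[:2]:
        p=at_z("wrist",q["location"],z); print(t,q["location"],q["confidence"],p)
E
```

```text
[0.6579 0.0511 0.2462] [-0.3334  1.4031 -1.046 ]
nest [306.3, 291.0] 0.77 [ 0.6917 -0.1641  0.004 ]
hopper [303.0, 293.3] 0.96 [ 0.6863 -0.1706  0.    ]
stop [231.5, 333.3] 0.47 [ 0.5843 -0.1408  0.101 ]
```

View pics/w4c.png

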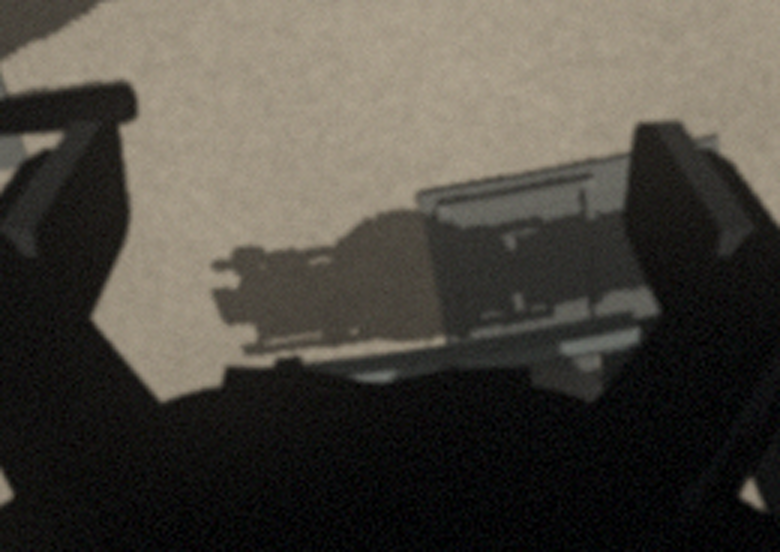

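```bash
python3 - <<'E'
from h import *
np.set_printoptions(precision=4,suppress=True)
f=lambda c,z: at_z("wrist",(130+c[0]/3-.33,200+c[1]/3-.33),z)
a,b=f((437,203),.01),f((588,177),.01)
p,q=f((418,195),.004),f((718,137),.004)
print("lip",a,b,np.linalg.norm(a-b),np.degrees(np.arctan2(*(b-a)[1::-1])))
print("plate",p,q,np.linalg.norm(p-q),np.degrees(np.arctan2(*(q-p)[1::-1])))
for yaw in (-6,-8,-10,-12):
    r=np.radians(yaw); y=np.array([-np.sin(r),np.cos(r)]); print(yaw,(a+b)[:2]/2-y*.052)
E
```

```text
lip [ 0.6536 -0.1066  0.01  ] [ 0.7293 -0.1102  0.01  ] 0.07582179712385628 -2.7580306017816802
plate [ 0.645  -0.1034  0.004 ] [ 0.8003 -0.1091  0.004 ] 0.15547999613618593 -2.0935041513974726
-6 [ 0.686  -0.1601]
-8 [ 0.6842 -0.1599]
-10 [ 0.6825 -0.1596]
-12 [ 0.6807 -0.1593]
```

Call:
move_arm(
  offset=[
    [-49,11,-110],
    [-49,11,-110],
    [-49,11,-110],
    [-49,11,-110],
    [-49,11,-110],
    [-49,11,-110],
  ],
  angular=[
    [0,0,0],
    [0,0,0],
    [0,0,0],
    [0,0,0],
    [0,0,0],
    [0,0,0],
  ],
)

```text
clock: 9.8
tool_pos: [0.6583, 0.0008, 0.3576]
tcp_rot: [0.781, 0.625, -0.0, -0.0]
wrist_force: [0.5, 0.6, -0.1]
opening: 1.0
```

```bash
python3 - <<'E'
from h import *
np.set_printoptions(precision=4,suppress=True)
s=env.get_state();print(s["tool_pos"])
w=save("wrist","w5")
cv2.imwrite("pics/w5c.png",cv2.resize(w[180:330,160:360,::-1],(800,600),interpolation=cv2.INTER_CUBIC))
for t,z in(("nest",.004),("hopper",0),("gate_tab",.135),("gate_ear",.107),("stop",.101)):
    for q in env.mark_of("wrist",t)[:2]:
        p=at_z("wrist",q["location"],z); print(t,q["location"],q["confidence"],p)
E
```

```text
[0.6583 0.0008 0.3576]
nest [289.0, 233.9] 0.78 [ 0.6849 -0.1607  0.004 ]
hopper [290.3, 233.7] 0.91 [ 0.6875 -0.1627  0.    ]
gate_tab [222.5, 286.2] 0.81 [ 0.5725 -0.1628  0.135 ]
gate_ear [151.2, 103.0] 0.43 [0.5385 0.1127 0.107 ]
stop [227.7, 257.2] 0.5 [ 0.5853 -0.1344  0.101 ]
```

View pics/w5c.png

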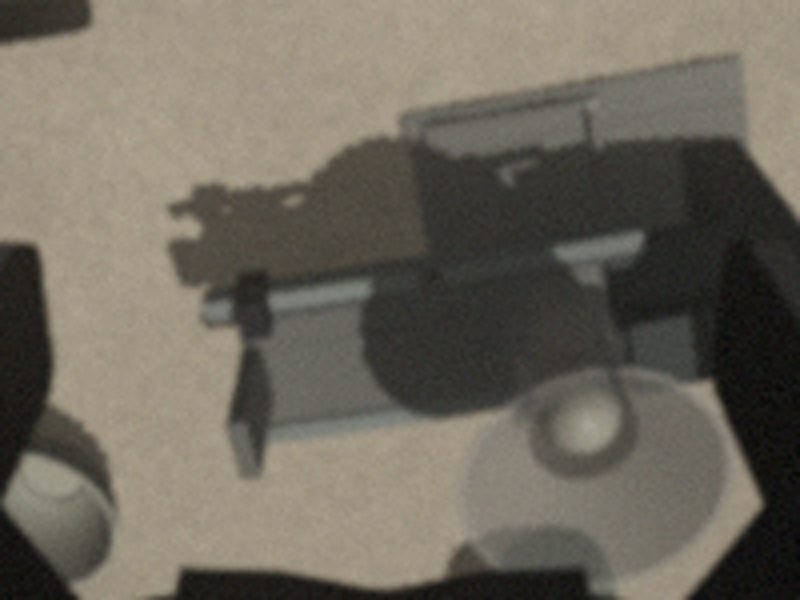

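```bash
python3 - <<'E'
from h import *
from scipy.optimize import least_squares
np.set_printoptions(precision=4,suppress=True)
f=lambda c,z: at_z("wrist",(160+c[0]/4-.375,180+c[1]/4-.375),z)
print("mouth",f((594,478),.205),"L/R",f((462,480),.205),f((728,470),.205))
print("rail",f((205,297),.101),f((643,235),.101))
print("plate",f((402,117),.004),f((740,55),.004))
print("lip",f((412,125),.01),f((600,95),.01))
print("tab top",f((247,448),.155))
print("clip +x face",f((268,287),.101), f((271,275),.112))
H=[((594,478),(0,0,.205)),((205,297),(-.132,.034,.101)),((643,235),(.038,.034,.101)),((415,122),(-.038,.056,.01)),((600,95),(.038,.056,.01))]
def res(v):
    c,s=np.cos(v[2]),np.sin(v[2]); o=[]
    for p,h in H:
        P=[v[0]+c*h[0]-s*h[1],v[1]+s*h[0]+c*h[1],h[2]]
        o+=list(proj("wrist",P)-np.array((160+p[0]/4-.375,180+p[1]/4-.375)))
    return np.array(o)
r=least_squares(res,[.69,-.165,-.05],loss="soft_l1"); print(r.x,np.degrees(r.x[2])); print(res(r.x).reshape(-1,2))
E
```

```text
mouth [ 0.6892 -0.161   0.205 ] L/R [ 0.6495 -0.1515  0.205 ] [ 0.7312 -0.17    0.205 ]
rail [ 0.5615 -0.1236  0.101 ] [ 0.7285 -0.1344  0.101 ]
plate [ 0.6442 -0.102   0.004 ] [ 0.7984 -0.107   0.004 ]
lip [ 0.648  -0.1045  0.01  ] [ 0.7316 -0.1091  0.01  ]
tab top [ 0.5742 -0.1592  0.155 ]
clip +x face [ 0.5863 -0.1243  0.101 ] [ 0.5911 -0.1143  0.112 ]
[ 0.6895 -0.163  -0.0482] -2.7596963157505123
[[ 0.4576  1.2058]
 [-1.5209 -0.2654]
 [ 0.0611 -2.1523]
 [ 2.8013  0.4308]
 [-0.8103  0.0907]]
```

Hopper fit: (0.690, -0.163), yaw -2.8°. The tab measures at (0.574, -0.159) and I expected (0.575, -0.157), so the fit is good. Now I take the handle.

Call:
move_arm(
  offset=[
    [178,-183,200],
    [178,-183,200],
    [178,-183,200],
    [178,-183,200],
    [178,-183,200],
    [178,-183,200],
    [178,-183,200],
    [178,-183,200],
    [178,-183,200],
    [178,-183,240],
    [178,-183,280],
    [178,-183,320],
    [178,-183,344],
    [178,-183,344],
    [178,-183,344],
  ],
  angular=[
    [0,0,0],
    [0,0,0],
    [0,0,0],
    [0,0,0],
    [0,0,0],
    [0,0,0],
    [0,0,0],
    [0,0,0],
    [0,0,0],
    [0,0,0],
    [0,0,0],
    [0,0,0],
    [0,0,0],
    [0,0,0],
    [0,0,0],
  ],
)

```text
clock: 11.35
tool_pos: [0.5185, 0.2144, 0.0136]
tcp_rot: [0.781, 0.625, -0.001, -0.001]
wrist_force: [0.2, 0.6, 1.2]
opening: 0.992
```

Call:
move_arm(
  offset=[
    [0,0,0],
    [0,0,0],
    [0,0,0],
    [0,0,0],
    [0,0,0],
    [0,0,0],
    [0,0,0],
    [0,0,0],
    [0,0,0],
    [0,0,0],
    [0,0,0],
    [0,0,0],
  ],
  angular=[
    [0,0,0],
    [0,0,0],
    [0,0,0],
    [0,0,0],
    [0,0,0],
    [0,0,0],
    [0,0,0],
    [0,0,0],
    [0,0,0],
    [0,0,0],
    [0,0,0],
    [0,0,0],
  ],
  fingers=0,
  newtons=90,
)

```text
clock: 12.35
tool_pos: [0.5194, 0.2145, 0.0143]
tcp_rot: [0.781, 0.625, 0.0, 0.0]
wrist_force: [0.1, 0.6, 5.8]
opening: 0.12
```

```bash
python3 - <<'E'
from h import *
np.set_printoptions(precision=4,suppress=True)
s=env.get_state();print(s["tool_pos"],s["wrist_force"],s["opening"]*85.4)
w=save("wrist","w6")
E
```

```text
[0.5194 0.2145 0.0143] [0.1256 0.632  5.7902] 10.215258715015327
```

View pics/w6.png

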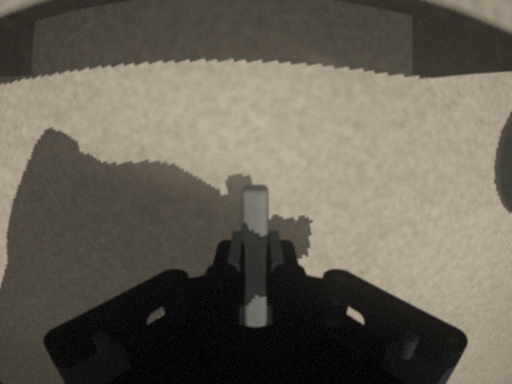

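Call:
move_arm(
  offset=[
    [0,0,-15],
    [0,0,-30],
    [0,0,-45],
    [-117,212,-45],
    [-117,212,-45],
    [-117,212,-45],
    [-117,212,-45],
    [-117,212,-45],
    [-117,212,-45],
    [-117,212,-45],
    [-117,212,-45],
    [-117,212,-45],
    [-117,212,-45],
  ],
  angular=[
    [0,0,0],
    [0,0,0],
    [0,0,0],
    [0,0,-2],
    [0,0,-4],
    [0,0,-6],
    [0,0,-8],
    [0,0,-9.9],
    [0,0,-9.9],
    [0,0,-9.9],
    [0,0,-9.9],
    [0,0,-9.9],
    [0,0,-9.9],
  ],
)

```text
clock: 13.48
tool_pos: [0.6995, 0.055, 0.0588]
tcp_rot: [0.723, 0.69, -0.0, -0.0]
wrist_force: [-0.3, 0.0, -1.2]
opening: 0.121
```

```bash
python3 - <<'E'
from h import *
np.set_printoptions(precision=4,suppress=True)
s=env.get_state();T=R.from_quat(s["tcp_rot"]).as_matrix();print(s["tool_pos"],T,s["wrist_force"],s["moment"],s["opening"]*85.4)
w=save("wrist","w7"); sc=save("scene","s7")
a=sc[150:330,130:370]; cv2.imwrite("pics/c7.png",cv2.resize(a[:,:,::-1],(800,600),interpolation=cv2.INTER_CUBIC))
for n in("scene","wrist","top"):
  for t in("boat","boat_handle_end"):
    for q in env.mark_of(n,t)[:1]: print(n,t,q["location"],q["confidence"],at_z(n,q["location"],.045 if t=="boat" else .074))
E
```

```text
[0.6995 0.055  0.0588] [[ 0.0466  0.9989 -0.0009]
 [ 0.9989 -0.0466  0.0005]
 [ 0.0005 -0.0009 -1.    ]] [-0.2837  0.0061 -1.1723] [ 0.1376  0.0033 -0.0034] 10.341415965821811
scene boat [265.3, 238.5] 0.66 [ 0.6888 -0.0322  0.045 ]
scene boat_handle_end [301.5, 212.2] 0.59 [0.7061 0.0827 0.074 ]
wrist boat_handle_end [256.5, 186.5] 0.61 [0.7029 0.0902 0.074 ]
top boat [177.8, 210.1] 0.68 [0.5288 0.2599 0.045 ]
```

View pics/c7.png

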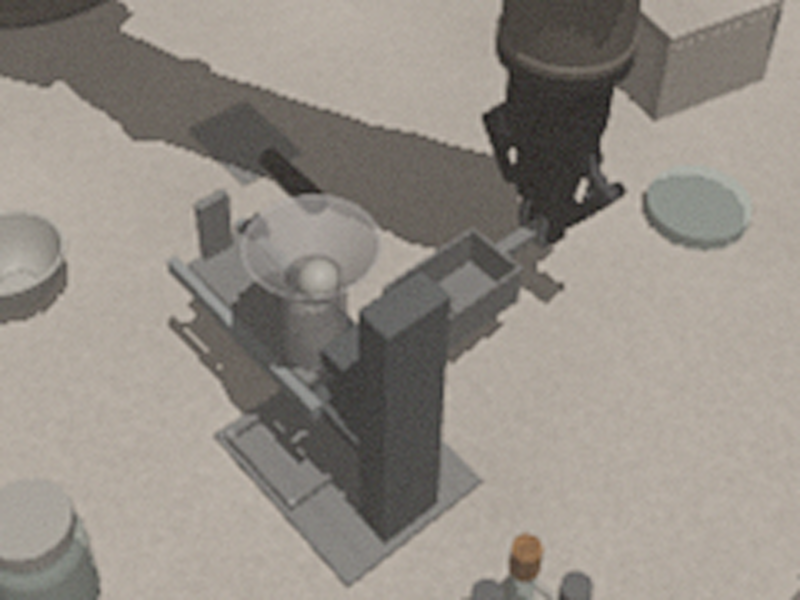

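The scene view shows the boat level and in line with the nest, which is open on this side.

Call:
move_arm(
  offset=[
    [0,0,13],
    [0,1,25],
    [-20,1,25],
    [-40,1,25],
    [-60,1,25],
    [-80,1,25],
    [-100,1,25],
    [-112,1,25],
    [-122,1,25],
    [-122,1,25],
    [-122,1,25],
  ],
  angular=[
    [0,0,0],
    [0,0,0],
    [0,0,0],
    [0,0,0],
    [0,0,0],
    [0,0,0],
    [0,0,0],
    [0,0,0],
    [0,0,0],
    [0,0,0],
    [0,0,0],
  ],
)

```text
clock: 14.8
tool_pos: [0.6954, -0.0677, 0.0336]
tcp_rot: [0.724, 0.69, 0.0, -0.0]
wrist_force: [0.0, 0.0, -1.6]
opening: 0.121
```

```bash
python3 - <<'E'
from h import *
np.set_printoptions(precision=4,suppress=True)
s=env.get_state();T=R.from_quat(s["tcp_rot"]).as_matrix();print(s["tool_pos"],T[:,0],s["wrist_force"],s["moment"],s["opening"]*85.4)
w=save("wrist","w8"); sc=save("scene","s8")
cv2.imwrite("pics/c8.png",np.hstack([cv2.resize(sc[190:310,170:310,::-1],(420,360),interpolation=cv2.INTER_CUBIC),cv2.resize(w[150:384,140:380,::-1],(370,360))]))
E
```

```text
[ 0.6954 -0.0677  0.0336] [0.0482 0.9988 0.0006] [ 0.0083  0.0473 -1.5779] [ 0.1878 -0.0261  0.0267] 10.35687984171281
```

View pics/c8.png

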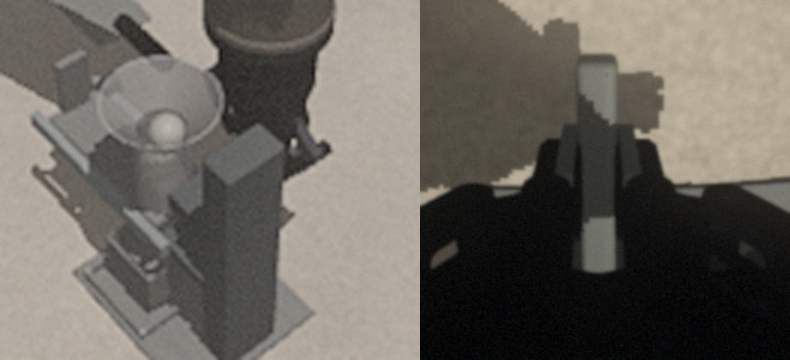

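The bowl is now under the spout, with its -y end inside the lip line. I lower it gently.

Call:
move_arm(
  offset=[
    [0,0,4],
    [0,0,8],
    [0,0,12],
    [0,0,14],
    [0,0,15],
    [0,0,16],
    [0,0,16],
    [0,0,16],
  ],
  angular=[
    [0,0,0],
    [0,0,0],
    [0,0,0],
    [0,0,0],
    [0,0,0],
    [0,0,0],
    [0,0,0],
    [0,0,0],
  ],
)

```text
clock: 15.57
tool_pos: [0.6956, -0.0677, 0.0185]
tcp_rot: [0.724, 0.69, 0.0, -0.0]
wrist_force: [-3.0, 3.0, 4.0]
opening: 0.115
```

Call:
move_arm(
  offset=[
    [0,0,0],
    [0,0,0],
    [0,0,0],
    [0,0,0],
    [0,0,0],
    [0,0,0],
    [0,0,-30],
    [0,0,-60],
    [30,0,-100],
    [60,0,-130],
    [100,0,-160],
    [140,0,-200],
    [140,0,-200],
    [140,0,-200],
    [140,0,-200],
  ],
  angular=[
    [0,0,0],
    [0,0,0],
    [0,0,0],
    [0,0,0],
    [0,0,0],
    [0,0,0],
    [0,0,0],
    [0,0,0],
    [0,0,0],
    [0,0,0],
    [0,0,0],
    [0,0,0],
    [0,0,0],
    [0,0,0],
    [0,0,0],
  ],
  fingers=60,
)

```text
clock: 16.82
tool_pos: [0.7027, 0.0738, 0.2196]
tcp_rot: [0.723, 0.691, 0.001, 0.001]
wrist_force: [0.7, -0.3, -0.6]
opening: 0.701
```

```bash
python3 - <<'E'
from h import *
np.set_printoptions(precision=4,suppress=True)
s=env.get_state();T=R.from_quat(s["tcp_rot"]).as_matrix();print(s["tool_pos"],T[:,0],s["wrist_force"])
w=save("wrist","w9"); sc=save("scene","s9")
cv2.imwrite("pics/c9.png",np.hstack([cv2.resize(sc[190:310,170:310,::-1],(360,308),interpolation=cv2.INTER_CUBIC),cv2.resize(w[230:340,180:337,::-1],(440,308),interpolation=cv2.INTER_CUBIC)]))
for n in("scene","wrist","top"):
  for t,z in(("boat",.004),("boat_handle",.033),("boat_handle_end",.033),("gate_tab",.135),("stop",.101)):
    for q in env.mark_of(n,t)[:1]: print(n,t,q["location"],q["confidence"],at_z(n,q["location"],z))
E
```

```text
[0.7027 0.0738 0.2196] [0.0452 0.999  0.0008] [ 0.6568 -0.3367 -0.5519]
scene boat [228.2, 278.4] 0.69 [ 0.6937 -0.1623  0.004 ]
scene boat_handle [256.0, 247.5] 0.57 [ 0.687  -0.0628  0.033 ]
scene boat_handle_end [265.1, 245.2] 0.62 [ 0.6973 -0.0407  0.033 ]
scene gate_tab [196.2, 213.2] 0.86 [ 0.573  -0.1544  0.135 ]
wrist boat [255.1, 316.5] 0.76 [ 0.691  -0.1583  0.004 ]
wrist boat_handle [255.3, 276.1] 0.61 [ 0.6959 -0.0653  0.033 ]
wrist boat_handle_end [257.4, 252.8] 0.68 [ 0.7002 -0.031   0.033 ]
top boat [177.8, 210.1] 0.68 [0.5347 0.2656 0.004 ]
top boat_handle [153.7, 206.0] 0.58 [0.5429 0.3442 0.033 ]
top gate_tab [303.0, 196.8] 0.96 [ 0.5679 -0.155   0.135 ]
top stop [294.0, 192.5] 0.49 [ 0.5878 -0.1291  0.101 ]
```

View pics/c9.png

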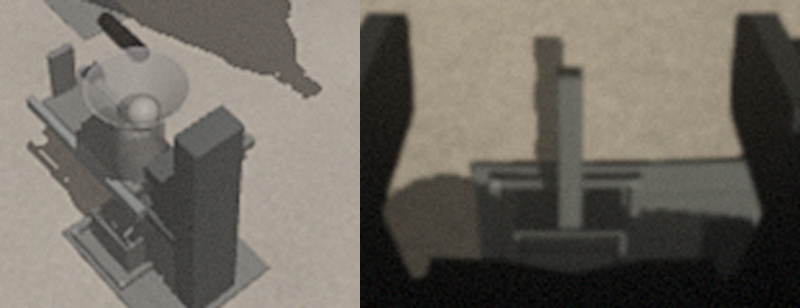

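```bash
python3 - <<'E'
from h import *
np.set_printoptions(precision=4,suppress=True)
f=lambda c,z: at_z("wrist",(180+(c[0]-360)/2.8-.3,230+c[1]/2.8-.3),z)
print("rim",f((516,236),.042),f((624,234),.042)); print("lip",f((490,178),.01),f((640,178),.01)); print("bar end", f((558,70),.039),f((582,70),.039)," near bowl",f((558,225),.039),f((583,225),.039))
s=env.get_state();T=R.from_quat(s["tcp_rot"]).as_matrix()
g=np.array([.5745,-.157,.120]); print(T.T@(g-s["tool_pos"])*1000, s["joint_pos"])
E
```

```text
rim [ 0.6666 -0.1205  0.042 ] [ 0.7189 -0.1216  0.042 ]
lip [ 0.6524 -0.1075  0.01  ] [ 0.7289 -0.1109  0.01  ]
bar end [ 0.6919 -0.0298  0.039 ] [ 0.7023 -0.0303  0.039 ]  near bowl [ 0.6871 -0.1166  0.039 ] [ 0.6992 -0.1171  0.039 ]
[-234.583  -116.6456   98.0081] [ 0.2161  0.5534 -0.6009  1.5088  0.327   1.1811 -0.488 ]
```

The boat centre is (0.6906, -0.166) against a nest centre of (0.688, -0.165), both from the same picture, so it is seated. Now the gate tab.

Call:
move_arm(
  offset=[
    [0,-118,0],
    [0,-118,0],
    [0,-118,0],
    [-235,-118,0],
    [-235,-118,0],
    [-235,-118,0],
    [-235,-118,0],
    [-235,-118,0],
    [-235,-118,0],
    [-235,-118,0],
    [-235,-118,25],
    [-235,-118,25],
  ],
  angular=[
    [0,0,0],
    [0,0,0],
    [0,0,0],
    [0,0,0],
    [0,0,0],
    [0,0,0],
    [0,0,0],
    [0,0,0],
    [0,0,0],
    [0,0,0],
    [0,0,0],
    [0,0,0],
  ],
)

```text
clock: 18.67
tool_pos: [0.5715, -0.1577, 0.1901]
tcp_rot: [0.724, 0.69, -0.001, -0.002]
wrist_force: [-0.6, -0.5, -0.2]
opening: 0.699
```

```bash
python3 - <<'E'
from h import *
np.set_printoptions(precision=4,suppress=True)
s=env.get_state();T=R.from_quat(s["tcp_rot"]).as_matrix();print(s["tool_pos"],T[:,1])
w=save("wrist","w10")
cv2.imwrite("pics/c10.png",cv2.resize(w[180:384,130:390,::-1],(780,612),interpolation=cv2.INTER_CUBIC)[:600])
for t,z in(("gate_tab",.135),("stop",.101),("gate_ear",.107)):
    for q in env.mark_of("wrist",t)[:1]: p=at_z("wrist",q["location"],z);print(t,q["location"],q["confidence"],p,T.T@(p-s["tool_pos"])*1000)
E
```

```text
[ 0.5715 -0.1577  0.1901] [ 0.9988 -0.049  -0.0035]
gate_tab [256.9, 215.7] 0.68 [ 0.5739 -0.1621  0.135 ] [-4.2838  2.8282 55.0669]
stop [269.6, 165.2] 0.96 [ 0.5863 -0.1322  0.101 ] [26.1105 13.8419 89.0535]
gate_ear [346.5, 165.8] 0.9 [ 0.6492 -0.1339  0.107 ] [27.5598 76.7317 82.8347]
```

Picture limit reached. The networks put the tab within 3–4 mm of the tool axis, and the ear-to-stop gap at about 63 mm, which fits the 50–72 mm travel.

Call:
move_arm(
  offset=[
    [-2,2,15],
    [-2,2,35],
    [-2,2,55],
    [-2,2,69],
    [-2,2,69],
    [-2,2,69],
  ],
  angular=[
    [0,0,0],
    [0,0,0],
    [0,0,0],
    [0,0,0],
    [0,0,0],
    [0,0,0],
  ],
)

```text
clock: 19.37
tool_pos: [0.5752, -0.1591, 0.1243]
tcp_rot: [0.724, 0.69, -0.0, -0.0]
wrist_force: [0.7, -0.2, -0.2]
opening: 0.703
```

Call:
move_arm(
  offset=[
    [0,0,0],
    [0,0,0],
    [0,0,0],
    [0,0,0],
    [0,0,0],
    [0,0,0],
    [0,0,0],
    [0,0,0],
    [0,0,0],
    [0,0,0],
  ],
  angular=[
    [0,0,0],
    [0,0,0],
    [0,0,0],
    [0,0,0],
    [0,0,0],
    [0,0,0],
    [0,0,0],
    [0,0,0],
    [0,0,0],
    [0,0,0],
  ],
  fingers=0,
  newtons=60,
)

```text
clock: 20.2
tool_pos: [0.5745, -0.1595, 0.1247]
tcp_rot: [0.724, 0.69, -0.001, -0.0]
wrist_force: [-8.8, 0.6, 11.8]
opening: 0.087
```

Gripped: the opening is 7.4 mm on the 8 mm tab. I draw in stages.

Call:
move_arm(
  offset=[
    [0,-5,0],
    [0,-10,0],
    [0,-15,0],
    [0,-20,0],
    [0,-25,0],
    [0,-30,0],
    [0,-35,0],
    [0,-40,0],
    [0,-45,0],
    [0,-50,0],
    [0,-50,0],
    [0,-50,0],
  ],
  angular=[
    [0,0,0],
    [0,0,0],
    [0,0,0],
    [0,0,0],
    [0,0,0],
    [0,0,0],
    [0,0,0],
    [0,0,0],
    [0,0,0],
    [0,0,0],
    [0,0,0],
    [0,0,0],
  ],
)

```text
clock: 21.2
tool_pos: [0.5244, -0.1575, 0.1246]
tcp_rot: [0.724, 0.69, -0.0, 0.0]
wrist_force: [-4.0, -1.7, 13.0]
opening: 0.081
```

```bash
python3 - <<'E'
from h import *
np.set_printoptions(precision=4,suppress=True)
s=env.get_state();T=R.from_quat(s["tcp_rot"]).as_matrix();print(s["clock"],s["tool_pos"],T.T@s["wrist_force"],s["opening"])
save("wrist","w11")
for t,z in(("stop",.101),("gate_ear",.107)):
    for q in env.mark_of("wrist",t)[:1]: p=at_z("wrist",q["location"],z);print(t,q["location"],q["confidence"],T.T@(p-s["tool_pos"])*1000)
E
```

```text
21.2 [ 0.5244 -0.1575  0.1246] [ -1.855   -3.9188 -12.9677] 0.08081963496191634
stop [356.2, 184.4] 0.8 [27.3309 61.2389 23.601 ]
gate_ear [374.2, 185.5] 0.56 [28.3122 70.7032 17.5995]
```

Call:
move_arm(
  offset=[
    [0,-2,0],
    [0,-4,0],
    [0,-6,0],
    [0,-6,0],
  ],
  angular=[
    [0,0,0],
    [0,0,0],
    [0,0,0],
    [0,0,0],
  ],
)

```text
clock: 21.68
tool_pos: [0.519, -0.1573, 0.1247]
tcp_rot: [0.724, 0.69, 0.0, 0.001]
wrist_force: [0.2, -2.7, 10.6]
opening: 0.081
```

Call:
move_arm(
  offset=[
    [0,-1,0],
    [0,-2,0],
    [0,-2,0],
  ],
  angular=[
    [0,0,0],
    [0,0,0],
    [0,0,0],
  ],
)

```text
clock: 21.93
tool_pos: [0.5172, -0.1572, 0.1247]
tcp_rot: [0.724, 0.69, 0.0, 0.001]
wrist_force: [1.0, -2.4, 8.4]
opening: 0.083
```

Call:
move_arm(
  offset=[
    [0,-1,0],
    [0,-2,0],
    [0,-2,0],
  ],
  angular=[
    [0,0,0],
    [0,0,0],
    [0,0,0],
  ],
)

```text
clock: 22.18
tool_pos: [0.5153, -0.1571, 0.1247]
tcp_rot: [0.724, 0.69, 0.0, 0.001]
wrist_force: [2.0, -4.4, 6.7]
opening: 0.084
```

Call:
move_arm(
  offset=[
    [0,-1,0],
    [0,-1,0],
  ],
  angular=[
    [0,0,0],
    [0,0,0],
  ],
)

```text
clock: 22.35
tool_pos: [0.5143, -0.157, 0.1247]
tcp_rot: [0.724, 0.69, 0.0, 0.001]
wrist_force: [2.2, -3.1, 8.2]
opening: 0.082
```

Call:
move_arm(
  offset=[
    [0,-1,0],
    [0,-1,0],
  ],
  angular=[
    [0,0,0],
    [0,0,0],
  ],
)

```text
clock: 22.52
tool_pos: [0.5138, -0.157, 0.1247]
tcp_rot: [0.724, 0.69, 0.001, 0.001]
wrist_force: [6.6, -3.7, 3.5]
opening: 0.081
```

Call:
move_arm(
  offset=[
    [0,-1,0],
    [0,-1,0],
  ],
  angular=[
    [0,0,0],
    [0,0,0],
  ],
)

```text
clock: 22.68
tool_pos: [0.5138, -0.157, 0.1248]
tcp_rot: [0.724, 0.69, 0.001, 0.002]
wrist_force: [13.8, -4.7, -3.4]
opening: 0.08
```

Call:
move_arm(
  offset=[
    [0,-0.7,0],
    [0,-0.7,0],
    [0,-0.7,0],
  ],
  angular=[
    [0,0,0],
    [0,0,0],
    [0,0,0],
  ],
)

```text
clock: 22.93
tool_pos: [0.5137, -0.157, 0.1248]
tcp_rot: [0.724, 0.69, 0.002, 0.002]
wrist_force: [19.4, -5.4, -8.1]
opening: 0.089
```

```bash
python3 - <<'E'
from h import *
np.set_printoptions(precision=4,suppress=True)
s=env.get_state();T=R.from_quat(s["tcp_rot"]).as_matrix();print(s["clock"],s["tool_pos"],s["wrist_force"],s["opening"])
save("wrist","w12")
for t,z in(("stop",.101),("gate_ear",.107)):
    for q in env.mark_of("wrist",t)[:1]: p=at_z("wrist",q["location"],z);print(t,q["location"],q["confidence"],T.T@(p-s["tool_pos"])*1000)
for n in("wrist","scene"):
  if n=="scene": save(n,"s12")
  for q in env.mark_of(n,"ball1_center")[:4]: print(n,q["location"],q["confidence"],at_z(n,q["location"],.03))
  for q in env.mark_of(n,"boat")[:1]: print(n,q["location"],q["confidence"],at_z(n,q["location"],.004))
E
```

```text
22.9333 [ 0.5137 -0.157   0.1248] [19.4158 -5.4319 -8.1017] 0.08886980433399824
stop [372.1, 184.7] 0.65 [27.089  71.983  24.1747]
gate_ear [376.6, 186.6] 0.97 [27.5041 72.5218 18.1774]
wrist [372.5, 183.7] 0.58 [ 0.6173 -0.1525  0.03  ]
wrist [168.6, 39.4] 0.49 [ 0.4508 -0.0235  0.03  ]
wrist [427.1, 182.7] 0.98 [ 0.6927 -0.1611  0.004 ]
scene [219.6, 272.9] 0.6 [ 0.6819 -0.1783  0.03  ]
scene [228.7, 277.9] 0.8 [ 0.6935 -0.1604  0.004 ]
```

The ear is on the stop: the pull rose sharply to about 19 N while the tool stood still, and the measured gap is 0.5 mm. I release and rise.

Call:
move_arm(
  offset=[
    [0,0,0],
    [0,0,0],
    [0,0,0],
    [0,0,0],
    [0,0,0],
    [0,0,0],
    [0,0,-30],
    [0,0,-60],
    [0,0,-95],
    [0,0,-95],
    [40,0,-95],
    [80,0,-95],
    [120,0,-95],
    [160,0,-95],
    [190,0,-95],
    [190,0,-95],
    [190,0,-95],
  ],
  angular=[
    [0,0,0],
    [0,0,0],
    [0,0,0],
    [0,0,0],
    [0,0,0],
    [0,0,0],
    [0,0,0],
    [0,0,0],
    [0,0,0],
    [0,0,0],
    [0,0,0],
    [0,0,0],
    [0,0,0],
    [0,0,0],
    [0,0,0],
    [0,0,0],
    [0,0,0],
  ],
  fingers=60,
)

```text
clock: 24.75
tool_pos: [0.5204, 0.0353, 0.2191]
tcp_rot: [0.723, 0.691, 0.0, -0.0]
wrist_force: [0.6, -0.5, 0.4]
opening: 0.701
```

```bash
cat > chk.py <<'E'
from h import *
np.set_printoptions(precision=4,suppress=True)
s=env.get_state();T=R.from_quat(s["tcp_rot"]).as_matrix();print(s["clock"],s["tool_pos"],s["wrist_force"])
for n in("wrist","scene","top"):
  im=save(n,n+"_%d"%(s["clock"]*10))
  for t,z in(("stop",.101),("gate_ear",.107),("gate_tab",.135),("boat",.004),("boat_handle_end",.033)):
    for q in env.mark_of(n,t)[:1]: p=at_z(n,q["location"],z);print(n,t,np.round(q["location"],1),round(q["confidence"],2),p)
  for q in env.silhouettes(n,"ball1_center")[:4]: print(n,"ball",np.round(q["extent"]),round(q["confidence"],2),q["mask"].sum())
a=cv2.imread("pics/scene0.png",0).astype(int);b=cv2.cvtColor(im if 0 else cv2.imread("pics/scene_%d.png"%(s["clock"]*10)),cv2.COLOR_BGR2GRAY).astype(int)
print("tube region before/after, scene rows 195-270 cols 205-245")
print(a[205:290:6,206:250:4]);print(b[205:290:6,206:250:4])
E
python3 chk.py
```

```text
24.75 [0.5204 0.0353 0.2191] [ 0.6409 -0.4911  0.3721]
wrist stop [317.6 329. ] 0.69 [ 0.5855 -0.1423  0.101 ]
wrist boat [373.3 289.3] 0.55 [ 0.6926 -0.1647  0.004 ]
wrist boat_handle_end [396.7 217.9] 0.56 [ 0.6995 -0.0355  0.033 ]
scene gate_ear [205.  221.8] 0.72 [ 0.5876 -0.1417  0.107 ]
scene gate_tab [181.1 202.1] 0.79 [ 0.5183 -0.1588  0.135 ]
scene boat [225.1 280. ] 0.89 [ 0.6921 -0.1708  0.004 ]
scene boat_handle_end [227.4 277.7] 0.58 [ 0.7064 -0.1748  0.033 ]
scene ball [175. 196. 277. 326.] 0.68 6259
scene ball [206. 246. 266. 297.] 0.48 381
scene ball [ 83. 258. 125. 304.] 0.4 1189
top stop [294.6 192.4] 0.44 [ 0.5882 -0.131   0.101 ]
top gate_ear [293.8 195.6] 0.84 [ 0.5763 -0.1278  0.107 ]
top gate_tab [303.2 213.3] 0.84 [ 0.5139 -0.1557  0.135 ]
top boat [302.7 171.6] 0.53 [ 0.6822 -0.1693  0.004 ]
top boat_handle_end [262.1 164. ] 0.71 [ 0.6992 -0.0239  0.033 ]
tube region before/after, scene rows 195-270 cols 205-245
[[155 153  61  54  49 161 152 154 157 154 153]
 [153 155 153 144 113 111 143 149 151 157 154]
 [122 134 146 145 150 148 142 140 134 144 154]
 [126 13
[... 562 characters left out ...]
 160  62  53  42 169 159 159 162 162 162]
 [163 157 162 152 118 115 151 152 159 162 161]
 [123 144 149 152 157 155 148 147 145 156 162]
 [122 137 148 153 153 150 144 141 138 131 160]
 [123 126 137 117 128 124 109 133 130 153 159]
 [ 64 118 107  91 102 124 114 125 161 163 164]
 [ 73  70  74  99 108 104  93 146 156  91 100]
 [ 76  71 147 100  98 115  98  82  56  90 101]
 [ 88  80  82  98 106 105  94  97  67  67  68]
 [ 92  77  74  88 102  85  68  91  64  65  70]
 [ 95  97  74 136  79  85  56  58  61  65  73]
 [107  67  65  88 121 104  51  63  57  64  75]
 [ 70 117 101 121 111  76  60  57  64  63  72]
 [124  75  78 150  96  64  67  63  66  60  76]
 [106 125  66  73  83  72  73  69  60  63  68]]
```

The gate still reads at its stop after release. To be sure no ball stuck in the tube, I look straight down the spout with the wrist camera.

Call:
move_arm(
  offset=[
    [0,0,-40],
    [0,0,-65],
    [-261,179,-65],
    [-261,179,-65],
    [-261,179,-65],
    [-261,179,-65],
    [-261,179,-65],
    [-261,179,-65],
    [-261,179,-65],
    [-261,179,-65],
    [-261,179,-65],
    [-261,179,-65],
    [-261,179,-65],
  ],
  angular=[
    [0,0,0],
    [0,0,0],
    [0,0,0],
    [0,0,0],
    [0,0,0],
    [0,0,0],
    [0,0,0],
    [0,0,0],
    [0,0,0],
    [0,0,0],
    [0,0,0],
    [0,0,0],
    [0,0,0],
  ],
)

```text
clock: 26.88
tool_pos: [0.6867, -0.2352, 0.2836]
tcp_rot: [0.724, 0.69, 0.0, -0.0]
wrist_force: [-0.7, -0.1, -0.1]
opening: 0.704
```

```bash
python3 - <<'E'
from h import *
np.set_printoptions(precision=4,suppress=True,linewidth=220)
s=env.get_state();print(s["clock"],s["tool_pos"])
im=save("wrist","down"); g=cv2.cvtColor(im,cv2.COLOR_RGB2GRAY)
for z in(.205,.15,.1,.02): print(z,proj("wrist",[.69,-.164,z]), "r22px",np.linalg.norm(proj("wrist",[.712,-.164,z])-proj("wrist",[.69,-.164,z])), "ball r px",np.linalg.norm(proj("wrist",[.704,-.164,z])-proj("wrist",[.69,-.164,z])))
for n in("ball1_center",):
  for q in env.mark_of("wrist",n)[:5]: print(n,q["location"],q["confidence"])
  for q in env.silhouettes("wrist",n)[:5]: print(np.round(q["extent"]),q["confidence"],q["mask"].sum())
for q in env.mark_of("wrist","boat")[:1]: print("boat",q["location"],q["confidence"],at_z("wrist",q["location"],.004))
c=proj("wrist",[.69,-.164,.02]).astype(int); print(c); print(g[c[1]-36:c[1]+37:3,c[0]-36:c[0]+37:3])
E
```

```text
26.8833 [ 0.6867 -0.2352  0.2836]
0.205 [254.9614 108.2589] r22px 29.741727566012614 ball r px 18.96188545591609
0.15 [255.0654 108.3538] r22px 23.866846811256856 ball r px 15.206234968692764
0.1 [255.1297 108.4123] r22px 20.231035776315128 ball r px 12.885398859253902
0.02 [255.1996 108.4761] r22px 16.26458796671706 ball r px 10.35595673355248
ball1_center [247.0, 115.7] 0.56
[239. 105. 260. 130.] 0.79 267
boat [256.9, 104.2] 0.75 [ 0.6928 -0.1584  0.004 ]
[255 108]
[[144 135 138 141 131 129 132 129 130 117 114 113 118 123 125 126 123 120 123 119 122 121 121 126 121]
 [128 124 119 130 120 114 125 113 109 111 112 105 110 104 107 103 101 100 100 113 110 123 120 119 121]
 [118 116 116 114 110 114 112 118 120 117 113 118 105 114 123 121 108 106 105 112 113 122 120 119 120]
 [118 117 115 116 118 112 116 113 114 109 111 105 105 118 124 125 125 126 123 124 120 121 122 122 118]
 [122 120 118 123 114 112 114 116 105 114 111 105 104 106 121 125 124 123 120 122 124 119 118 117 118]
 [114 115 118 114 118 113 111 113 109 108 102 102 104 111 113 114 102 100  96  96  98 102 100  92 108]
 [117 112 
[... 1247 characters left out ...]
 121 110  95  76  68  68  67  69  68  73  85  85  96  98  97 102 106 106  94  92]
 [122 121 121 121 121 121 112 117 103  77  74  67  66  73  74  85 102 108 108 100 106 104 107 100 104]
 [119 121 117 121 122 115 117 120 124 118 108 107  94 101 107 109 105 111 106 101 103 109 106 111 113]
 [122 121 123 119 122 119 116 114 118 115 114 116 126 134 128 128 132 126 125 121 121 123 126 121 121]
 [118 121 120 125 122 117 115 116 118 112 119 135 133 134 129 130 131 126 130 127 126 125 124 125 120]
 [124 122 120 127 128 125 130 130 132 129 131 131 131 131 129 134 130 128 121 129 113 122 125 125 123]
 [127 122 111 122 134 131 134 136 136 136 125 129 130 128 126 131 124 129 126 123 110 122 127 121 126]]
```

Looking down the tube, it is clear above the boat. The one ball in sight is 21 px wide, which puts it at about z = 0.02, so it is in the boat. The other two must be off to the sides, so I check from the +y side.

Call:
move_arm(
  offset=[
    [316,-1,0],
    [316,-1,0],
    [316,-1,0],
    [316,-1,0],
    [316,-1,0],
    [316,-1,0],
    [316,-1,0],
    [316,-1,0],
    [316,-1,64],
    [316,-1,64],
    [316,-1,64],
    [316,-1,64],
    [316,-1,64],
    [316,-1,64],
  ],
  angular=[
    [0,0,0],
    [0,0,0],
    [0,0,0],
    [0,0,0],
    [0,0,0],
    [0,0,0],
    [0,0,0],
    [0,0,0],
    [0,-7,0],
    [0,-14,0],
    [0,-21,0],
    [0,-25,0],
    [0,-25,0],
    [0,-25,0],
  ],
  fingers=85,
)

```text
clock: 28.25
tool_pos: [0.7006, 0.0818, 0.2197]
tcp_rot: [0.706, 0.675, -0.156, 0.149]
wrist_force: [-0.6, -0.5, 0.7]
opening: 0.995
```

```bash
python3 - <<'E'
from h import *
np.set_printoptions(precision=4,suppress=True,linewidth=250)
s=env.get_state();print(s["clock"],s["tool_pos"])
im=save("wrist","side"); g=cv2.cvtColor(im,cv2.COLOR_RGB2GRAY)
for q in env.silhouettes("wrist","ball1_center")[:6]: print(np.round(q["extent"]),q["confidence"],q["mask"].sum())
for q in env.mark_of("wrist","ball1_center")[:6]: print(q["location"],q["confidence"],at_z("wrist",q["location"],.02))
for q in env.silhouettes("wrist","boat")[:2]: print("boat",np.round(q["extent"]),q["confidence"])
for n,P in {"rimNL":(.664,-.119,.042),"rimNR":(.718,-.122,.042),"rimFL":(.66,-.209,.042),"railbot":(.69,-.129,.088),"ballmid":(.69,-.165,.025)}.items(): print(n,proj("wrist",P))
a=proj("wrist",(.69,-.15,.05)).astype(int); print(a); print(g[a[1]-24:a[1]+25:2,a[0]-32:a[0]+33:3])
im=save("scene","sceneZ")
for q in env.mark_of("scene","ball1_center")[:6]: print("scene",q["location"],q["confidence"],at_z("scene",q["location"],.02))
z=cv2.cvtColor(im,cv2.COLOR_RGB2GRAY); b=proj("scene",(.683,-.19,.025)).astype(int); print(b); print(z[b[1]-20:b[1]+21:2,b[0]-24:b[0]+25:2])
E
```

```text
28.25 [0.7006 0.0818 0.2197]
[240. 239. 258. 262.] 0.54 228
[249.9, 250.0] 0.77 [ 0.6802 -0.1843  0.02  ]
[258.4, 235.0] 0.46 [ 0.6957 -0.1472  0.02  ]
boat [240. 182. 278. 272.] 0.85
rimNL [235.5931 234.3329]
rimNR [273.3739 234.4734]
rimFL [238.5534 269.5572]
railbot [254.0321 264.177 ]
ballmid [255.3113 244.6831]
[254 251]
[[ 70  62  57  54  51  52  51  51  50  50  59  98 105  68  51  51  49  48  48  57  56  49]
 [ 73  64  51  51  51  50  48  46  49  49  60  98 101  65  49  48  44  50  48  51  50  48]
 [ 72  68  51  48  48  43  48  49  49  49  57  99 101  70  46  46  43  48  44  52  48  48]
 [ 73  70  54  60  52  43  53  45  48  51  52  89  89  60  47  48  44  46  50  46  46  53]
 [ 72  69  52  74  66  51  64  63  64  62  61  63  61  61  58  60  58  64  51  45  44  47]
 [ 71  71  51  80  75  59  75  72  70  72  70  79  80  81  84  76  69  74  60  47  50  48]
 [ 74  76  53  74  64  54  48  53  51  52  50  56  78  88  84  62  49  59  60  47  50  47]
 [ 72  74  50  65  62  54  45  44  49  56  53  49  70  76  70  46  46  67  52  48  44  49]
 [ 71  70  52  48  50  50  46  50  62  66  6
[... 3028 characters left out ...]
 103 126 126 119  77  78  72  78 150 142 109  78  76  72  73  74  72  75  53  62]
 [166 167 168 170 114 111  96 126 124 118  69  72  76  81  89  81  88  78  70  72  72  73  71  65  67]
 [166 163 165 171 161  95 116 110 120 125 120  68  76  71  88  85  87  77  68  75  77  71  77  64  64]
 [173 165 168 166 171 155 108 106 115 122 127 112  72  72  94  86  84  72  82  70  70  69  81  63  64]
 [160 167 167 166 164 169 156 112  96 123 122 127 110  69  83  85 108 132 118  71  71  76  72  61  65]
 [168 164 166 166 167 164 166 152 118  99 120 123 127  98  87 116 123 101 107  87  69  77  76  71  54]
 [164 170 167 162 166 166 170 167 131 120  85 123 125 125 119 119  81 126 122 129 105  71  76  68  64]]
```

Three separate ball blobs show inside the bowl outline, at about (250,250), (264,239) and (264,256). One last close look at the ear against the stop.

Call:
move_arm(
  offset=[
    [0,-150,0],
    [0,-150,0],
    [0,-150,0],
    [0,-150,0],
    [-209,-150,64],
    [-209,-150,64],
    [-209,-150,64],
    [-209,-150,64],
    [-209,-150,64],
    [-209,-150,64],
    [-209,-150,64],
    [-209,-150,64],
  ],
  angular=[
    [0,7,0],
    [0,14,0],
    [0,21,0],
    [0,25,0],
    [0,25,0],
    [0,25,0],
    [0,25,0],
    [0,25,0],
    [0,25,0],
    [0,25,0],
    [0,25,0],
    [0,25,0],
  ],
)

```text
clock: 29.55
tool_pos: [0.5406, -0.1303, 0.2507]
tcp_rot: [0.725, 0.689, 0.0, 0.0]
wrist_force: [0.4, 0.5, -0.3]
opening: 0.998
```

```bash
python3 - <<'E'
from h import *
np.set_printoptions(precision=4,suppress=True)
s=env.get_state();T=R.from_quat(s["tcp_rot"]).as_matrix();print(s["clock"],s["tool_pos"],s["wrist_force"])
for k in range(2):
  save("wrist","e%d"%k)
  for t,z in(("stop",.101),("gate_ear",.107),("gate_tab",.135),("boat",.004)):
    for q in env.mark_of("wrist",t)[:1]: print(t,np.round(q["location"],1),round(q["confidence"],2),at_z("wrist",q["location"],z))
for n in("top",):
  save(n,"topZ")
  for t,z in(("jar1",0),("mortar",0),("petri",0),("spatula",0)): print(t,[np.round(q["location"],1).tolist() for q in env.mark_of(n,t)[:4]])
E
```

```text
29.55 [ 0.5406 -0.1303  0.2507] [ 0.3646  0.4683 -0.2727]
stop [295. 180.] 0.8 [ 0.5815 -0.1313  0.101 ]
gate_ear [301.9 179.1] 0.57 [ 0.5878 -0.1288  0.107 ]
gate_tab [225.7 217.2] 0.78 [ 0.5123 -0.1552  0.135 ]
boat [363.5 181.4] 0.74 [ 0.6926 -0.161   0.004 ]
stop [299.5 180.4] 0.58 [ 0.5861 -0.1319  0.101 ]
gate_ear [300.3 183. ] 0.98 [ 0.5861 -0.1333  0.107 ]
gate_tab [227.8 221.4] 0.78 [ 0.5139 -0.1602  0.135 ]
boat [365.6 182.4] 0.62 [ 0.6958 -0.1636  0.004 ]
jar1 [[359.1, 182.8], [129.0, 219.3], [137.3, 181.0], [364.7, 216.5]]
mortar []
petri [[191.7, 153.5]]
spatula [[257.2, 240.0]]
```

Tab at 0.513–0.514, the same as when it was held at the stop, and the ear is on the stop. I hand in.

```bash
python3 -c "
from cell import env
print(env.job_done(), env.get_state()['clock'])"
```

```text
the job is handed in; nothing more can be done
the job is handed in; nothing more can be done
```

I handed the job in at about 30 s of the 67 s allowed. All my checks suggest it worked, though the hand-in gives no verdict.

**What I did:** I gripped the boat by its bowl, drew it out from under the shelf, set it on the open bench and let go. I then took it by the handle and lowered it into the nest from the +y side. Last, I drew the gate out about 61 mm, until the pull rose to about 19 N with the tool standing still, then let go and backed away.

**What the last checks showed:**
- **Boat:** it sits within about 3 mm of the nest centre. That was measured from a picture before the balls dropped; later network readings put it up to about 6 mm out.
- **Gate:** the tab is where it was when held at the stop. Two readings of the gap between ear and stop gave 0 and 6 mm; the 0 mm one was the more confident (0.98 against 0.57). A reading while the gate was held at the stop gave 0.5 mm.
- **Balls:** looking down the spout, the tube was empty, with one ball in the boat. From the +y side I made out three ball shapes inside the bowl, but the network found only two. By then I had used up the 12 viewable pictures, so this rests on pixel brightness rather than a picture I looked at.
- **Other things on the bench:** the last top view showed the jars, petri dish and spatula in place to within about 10 mm. The network missed the mortar in that view, but the arm never went near it.

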